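Nest liner and strainer loosely in the spray-gun cup

ROBOT

A 6-joint arm with a two-finger parallel gripper is mounted at the origin on the work surface; the furniture and walls round the work are solid. World frame = base frame: x ahead of the robot, y to its left, z up, the work surface at z = 0. Lengths are in mm, angles in rad, forces in N, time in s.
With the tool pointing down it reaches from about 275 to 1000 mm from the base axis. Payload 8.4 kg.
Tool frame: the origin (TCP) lies at the centre of the arm's flange, where the gripper is bolted on; the fingertips stand 173 mm ahead of it and the grasp point (between the pads) lies 155 mm ahead of it; z points along the fingers, y is the direction in which the jaws open and shut (so a half turn about z gives the same grasp; the last joint's range is limited). The gripper opens to 85 mm and grips with 20 to 120 N. Pads are 22 mm wide; open, the fingers measure 114 mm over their backs; the gripper's body (76 mm by 85 mm) begins 54 mm behind the grasp point. The pads swing forward as they close: fully open they stand 13 mm farther back than shut.
Start: joints at [1.257, 0.353, 1.633, -0, 1.155, -0.002], TCP at [191.732, 594.868, 404.681] pointing down, gripper open.
Joint ranges: [-2.63, 2.63], [-0.92, 2.1], [0.06, 2.66], [-1.3, 4.44], [0, 2.69], [-3.02, 3.02]. Speed limits (rad/s): [2.22, 2.22, 2.79, 3.14, 3.14, 3.14].

INTERFACE

Orientations are given as [roll, pitch, yaw] about the fixed x, y, z axes, in that order (R = Rz(yaw) Ry(pitch) Rx(roll)).
In Python, from rig import sense, grab_frame, camera_model, sign_off gives the robot as it stands. The module is installed in compiled form; this text tells all that it offers.
- The arm moves only by the tool step_arm, never from a script. Its argument "commands" is a list of rows, each a list of 3 entries, a list of its own where there are three numbers: the shift along the tool's x, y, z in mm, then the turn about the tool's z in rad, then the opening, from 0 (shut) to 1 (fully open). A call has 1 to 20 rows; each row shifts and turns the pose as measured when the row begins, along the tool's axes as they then stand; what a row does not reach is not made up. A row lasts 1/8 s, in which the tool goes at most 62.5 mm and 10.7 degrees, less where a joint would pass 70% of its speed; a pose out of reach is approached as far as the arm can. A call with a gripper value outside its range is refused whole. The fingers move at their own pace and stop on an object; "force" is the grip in N (left out, the last holds). Time passes only in rows, so rows that do not move let the fingers close. It gives the time, the measured TCP pose, the force and the opening at its end, in the units of the state.
- sense(): the state, without advancing time (a new reading comes with each control period).
- grab_frame(name): name is "scene" or "top" or "wrist"; returns the picture (480x640x3 uint8, blue, green, red); there is no depth.
- camera_model(name): a dict with "fx", "fy", "cx", "cy" (pixels), "R" (3x3) and "t" (3): a world point X has camera coordinates R X + t. Camera axes: x right, y down, z forward; pixel columns grow to the right and rows downward; lengths in mm; the calibration is good to about 2 mm. A picture is of the moment at which its call begins: read the wrist's pose just before it. camera_model takes no time and is no camera call; for the wrist camera it gives the pose at the moment of the call.
- sign_off(): hands the job in, once; it reports no verdict.
The state is a dict: "clock": time; "qpos": joint angles; "qvel": joint speeds; "joint_efforts": joint torques, N m; "eef_pos": TCP position; "tcp_rot": TCP orientation; "contact_force": force on the tool from outside, world axes, zero at the start; "wrist_torque": the same for the moment, N m; "opening": opening from 0.0 (shut) to 1.0 (fully open).
Only numpy, scipy, OpenCV 4.12 (cv2) and the standard library are available. Lean on these libraries where they do the work, as an engineer would, in place of code of your own. Each camera call takes 0.05 s, during which the arm holds its last target. There are 200 camera calls.

TASK

Get the spray-gun cup ready: lower the small white liner into the black cup with the orange bush, let go of it, and then lower the blue strainer into the liner. These tapered sleeves jam if they are forced, so lower each one gently, upright and centred, only until it rests loosely in the one below, without dropping it or pressing it in, and leave the other things on the bench as they are.

Things in the scene. Friction and masses are not known exactly. Their poses are not given: they have to be found in the camera images.
- cup: Black round tapered cup, open at the top, on a round steel foot 66 mm across, fixed to the bench (its place varies). Origin: centre of the underside, on the bench; z up. The black cup is 52 mm tall with its foot, 57 mm across at its mouth, and carries the orange tapered bush inside it.
- bush (a joint): Orange tapered bush lining the black cup; the liner goes into it. Held up by a spring: reads 0 (to -0.001) while up, grows in metres as it is pushed down, 0.006 at most. It stays put under a downward push up to about 12 N and gives way above that: a sleeve is being forced, and more than 3 mm down counts as jammed.
- bush_mouth (a point): Centre of the bush's mouth, on the cup's axis, at the top of its lip, 60 mm above the bench (8 mm above the black cup's mouth). Lip 56 mm across. Bore 45 mm across here, narrowing to 29 mm at its lower end 14 mm above the bench.
- liner: White tapered sleeve with a closed floor, 75 mm tall, loose, about 60 g, standing small end down. Outside 32 mm across at the foot, widening evenly to 49 mm at 50 mm height, then a straight collar. Walls 3 mm. Origin: centre of the underside; z up through the mouth. Resting loosely in the bush, its origin is 24 mm (give or take 1) above the bench.
- liner_mouth (a point): Centre of the liner's mouth, 75 mm above its foot (99 mm above the bench when seated), 43 mm wide inside. Below it the straight collar, 49 mm across outside, from 50 to 75 mm above the foot: grip it across the diameter, the finger ends no lower than about 42 mm above the foot, so that they stay clear of the bush.
- strainer: Blue tapered sleeve with a grey mesh floor and an arched wire handle with a blue bar, 102 mm tall in all, loose, about 50 g, standing small end down. Sleeve outside 30 mm across at the foot, 42 mm at its rim 34 mm up. Origin: centre of the underside; z up. Resting loosely in the liner, its origin is 16 mm (give or take 1) above the liner's, 40 mm above the bench.
- strainer_grip (a point): Centre of the strainer's blue grip bar, on its axis, 93 mm above its foot. The bar is 36 mm long along x, 12 mm thick along y and 18 mm high: pinch it across y. With the strainer resting in the liner, this point is 34 mm above the liner's mouth.
- bottle_red: Red dosing bottle with a push knob, 73 mm wide, 118 mm tall, loose bystander. Origin: centre of the underside.
- tape_black: Black roll of tape lying flat, 66 mm across, 19 mm high, loose bystander. Origin: centre of the underside.
- dropper_0: Slim cream toner bottle with a pointed white nozzle, 48 mm wide, 147 mm tall, loose bystander. Origin: centre of the underside.
There are look-alikes about, which are no part of the job. Of the things shaped like the strainer, the blue one is meant.

How it is judged (in metres and radians):
On the way:
1. the white liner rests in the cup, released, and the strainer is not yet in it (horizontal distance between liner and cup below 0.004 m and z of liner in the frame of cup between 0.019 and 0.029 m and angle between liner's own z axis and vertical below 0.08 rad and contact force between the fingers and liner below 0.1 N and linear speed of liner below 0.03 m/s and horizontal distance between strainer and liner above 0.05 m), for 0.2 s.
At the end, for the whole second after the job is handed in: Liner in the bush: origin 19 to 29 mm above the cup's. Strainer in the liner: origin 11 to 21 mm above the liner's. Each within 4 mm of the axis of the one below, tilted less than 0.08 rad, released and still; the bush down less than 2 mm (horizontal distance between liner and cup below 0.004 m and z of liner in the frame of cup between 0.019 and 0.029 m and angle between each of liner, strainer's own z axis and vertical below 0.08 rad and contact force between the fingers and liner below 0.1 N and linear speed of each of liner, strainer below 0.03 m/s and horizontal distance between strainer and liner below 0.004 m and z of strainer in the frame of liner between 0.011 and 0.021 m and contact force between the fingers and strainer below 0.1 N and value of joint bush below 0.002 m); the robot touches nothing.
It fails at once if a sleeve is forced in: the bush is pushed down more than 3 mm (value of joint bush above 0.003 m).
It fails at once if the liner is dropped into the cup (faster than 0.4 m/s inside the bush) (horizontal distance between liner and cup below 0.02 m and z of liner in the frame of cup below 0.055 m and linear speed of liner above 0.4 m/s).
It fails at once if the strainer is dropped into the liner (faster than 0.4 m/s inside it) (horizontal distance between strainer and liner below 0.02 m and z of strainer in the frame of liner below 0.07 m and linear speed of strainer above 0.4 m/s).
It fails at once if the red bottle, the black tape or the toner bottle is moved more than 30 mm or tipped over (distance of any of bottle_red, tape_black, dropper_0 from where it was at the start of the episode above 0.03 m or angle between any of bottle_red, tape_black, dropper_0's own z axis and vertical above 0.5 rad).
It also fails if it takes over 51 s, if anything falls off the work surface, if the arm or the gripper's body presses on something with over 40 N, if the wrist force passes 120 N, or if a joint passes its speed limit or range.

## Working session

There is one attempt and no reset: what is moved stays moved. The work goes in short steps, Python scripts to look and compute and a tool call to move; the robot and the scene stay as the last step left them, time stands still between calls to the robot, and variables do not carry over. Pictures are saved under pics/ and viewed, about 8 in all and at most 12, crops included, and the job is handed in when it is done.

Besides the shell and the picture viewer there is one more tool, called after "Call:" as name([rows], argument=value, ...), one row to a line, values as JSON. step_arm: Moves the arm, as the interface text tells. Its arguments: {"type":"object","properties":{"commands":{"type":"array","items":{"type":"array"}},"force":{"type":"number"}},"required":["commands"]}

```bash
mkdir -p pics
python3 - <<'E'
from rig import *
import cv2,numpy as np
s=sense();print(s)
for n in("scene","top"):
    f=grab_frame(n);cv2.imwrite(f"pics/{n}0.png",f)
    m=camera_model(n);print(n,{k:np.round(v,4).tolist() for k,v in m.items()})
E
```

```text
{'clock': 0.0, 'qpos': array([ 1.25657589e+00,  3.53664695e-01,  1.63417982e+00,  2.17281517e-05,
        1.15521025e+00, -2.38966692e-03]), 'qvel': array([-0.0010474 ,  0.0016737 , -0.00087651,  0.00043906,  0.00233438,
        0.00140103]), 'joint_efforts': array([ 2.05238146e-03, -6.05244756e+01, -3.42078638e+01,  1.79109074e-04,
        9.18795413e-03,  6.14185115e-05]), 'eef_pos': array([191.66302126, 594.61943825, 403.93162563]), 'tcp_rot': array([-3.14013060e+00, -2.33596911e-05,  2.82975308e+00]), 'contact_force': array([-0.22568174,  0.65680465, -1.17775889]), 'wrist_torque': array([0.01138061, 0.0030629 , 0.01524124]), 'opening': 1.0000391083481486}
scene {'fx': 470.7171, 'fy': 470.7171, 'cx': 320.9507, 'cy': 241.2175, 'R': [[0.9947, -0.1019, -0.0096], [-0.0762, -0.6739, -0.7349], [0.0684, 0.7318, -0.6781]], 't': [-436.0595, 284.0893, 665.1256]}
top {'fx': 456.1147, 'fy': 456.1147, 'cx': 316.9104, 'cy': 239.0116, 'R': [[-0.0255, -0.9996, 0.0089], [-0.9969, 0.0248, -0.0747], [0.0744, -0.0108, -0.9972]], 't': [310.1575, 452.2359, 961.3156]}
```

View pics/scene0.png

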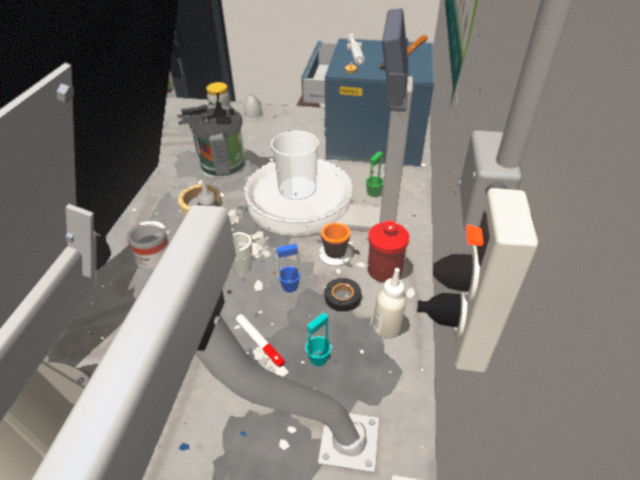

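View pics/top0.png

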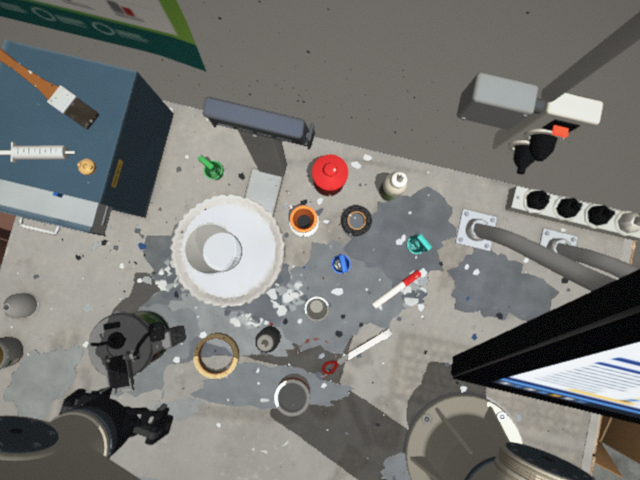

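Scene view: the cup with the orange bush is at (336,240). Strainer shapes are blue (289,268), cyan (318,345) and green (374,180); blue is the one meant. White candidates are the small sleeve at (240,252) and the big beaker in the tub at (297,165); the small one fits. In the top view these are cup (303,220), blue (341,263) and small white (317,307). Next I confirm them in an enlarged crop and measure.

```bash
cat > h.py <<'E'
from rig import *
import cv2,numpy as np
def onplane(n,uv,z,m=None):
    m=m or camera_model(n);R=np.array(m["R"]);t=np.array(m["t"]).ravel()
    d=R.T@[(uv[0]-m["cx"])/m["fx"],(uv[1]-m["cy"])/m["fy"],1];C=-R.T@t
    return C+d*(z-C[2])/d[2]
def proj(n,X,m=None):
    m=m or camera_model(n);c=np.array(m["R"])@X+np.array(m["t"]).ravel()
    return np.array([m["fx"]*c[0]/c[2]+m["cx"],m["fy"]*c[1]/c[2]+m["cy"]])
E
python3 - <<'E'
from h import *
a=cv2.imread("pics/top0.png")[160:340,240:440];b=cv2.imread("pics/scene0.png")[200:320,215:375]
a=cv2.resize(a,(600,540),interpolation=cv2.INTER_CUBIC)   # x3
b=cv2.resize(b,(800,600),interpolation=cv2.INTER_CUBIC)   # x5
cv2.imwrite("pics/ca.png",a);cv2.imwrite("pics/cb.png",b)
for n,p,z in [("cup",(303,220),60),("liner",(317,307),75),("strainer",(341,263),50),("red",(330,172),100),("drop",(397,182),140),("tape",(356,220),19),("cyan",(418,243),50),("lampfoot",(262,195),0),("lamptop",(255,120),250),("white fig",(267,338),50)]:
    print(n,onplane("top",p,z).round(0))
for n,p,z in [("cup",(336,233),60),("liner",(240,240),75),("strainer",(288,250),93)]:
    print("scene",n,onplane("scene",p,z).round(0))
E
```

```text
cup [496. 327.  60.]
liner [320. 303.  75.]
strainer [407. 251.  50.]
red [586. 270. 100.]
drop [555. 146. 140.]
tape [498. 214.  19.]
cyan [444.  90.  50.]
lampfoot [561. 416.   0.]
lamptop [643. 399. 250.]
white fig [258. 406.  50.]
scene cup [501. 323.  60.]
scene liner [322. 307.  75.]
scene strainer [408. 252.  93.]
```

View pics/ca.png

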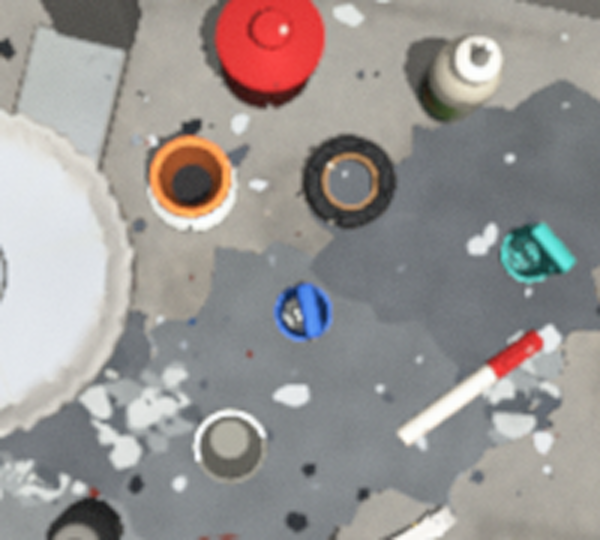

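View pics/cb.png

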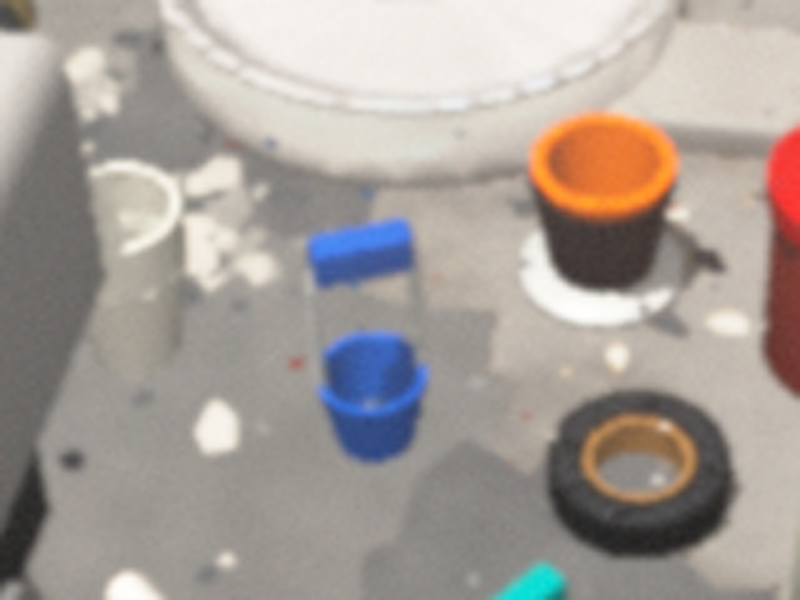

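The crops confirm it: the white tapered sleeve with a closed floor, the blue strainer with bar, and the black cup with orange lip. The two views agree within 5 mm and the reach is about 440 mm. I'll move above the liner and refine with the wrist camera.

Call:
step_arm([
  [[-27, -30, 0], 0, 1],
  [[-27, -30, 0], 0, 1],
  [[-27, -30, 0], 0, 1],
  [[-27, -30, 0], 0, 1],
  [[-27, -30, 0], 0, 1],
  [[-27, -30, 0], 0, 1],
  [[-27, -30, 0], 0, 1],
  [[-23, -28, 0], 0, 1],
  [[0, 0, 0], 0, 1],
  [[0, 0, 0], 0, 1],
], force=20)

```text
clock: 1.35
eef_pos: [322.9, 293.9, 401.7]
tcp_rot: [-3.137, -0.001, 2.831]
contact_force: [0.5, 0.2, -0.7]
opening: 1.0
```

Run:
```python
from h import *
s=sense();m=camera_model("wrist");f=grab_frame("wrist");cv2.imwrite("pics/w1.png",f)
import pickle;pickle.dump(m,open("w1.pkl","wb"))
print(s["clock"],s["eef_pos"],s["tcp_rot"],s["contact_force"]);print({k:np.round(v,3).tolist() for k,v in m.items()})
for X in [(320,304,75),(498,325,60),(407,251,93)]:print(proj("wrist",X,m))
```

```text
1.35 [322.87868681 293.94112278 401.71127114] [-3.13650550e+00 -8.09972675e-04  2.83068658e+00] [ 0.46699121  0.18092359 -0.70201986]
{'fx': 414.119, 'fy': 414.119, 'cx': 324.268, 'cy': 240.756, 'R': [[0.307, 0.952, -0.004], [0.919, -0.295, 0.264], [0.25, -0.085, -0.965]], 't': [-376.686, -243.721, 319.769]}
[338.62230975 213.84024429]
[422.5158579  395.21384107]
[306.38602597 348.40714547]
```

View pics/w1.png

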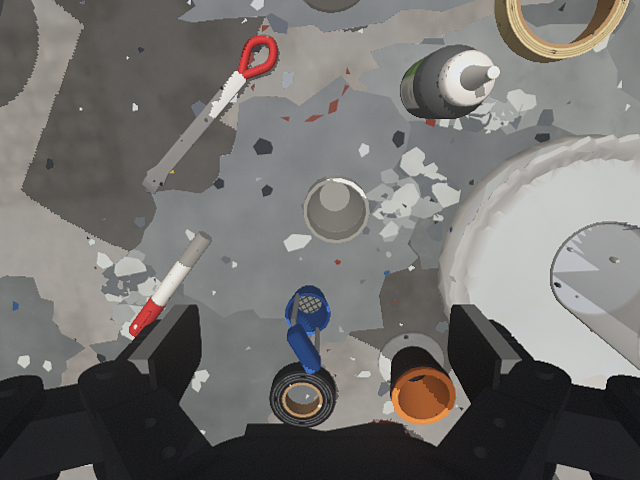

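The wrist view shows the liner mouth at (336,210), the cup lip around (423,394) and the blue bar running (291,325)-(318,370). I'll combine the wrist and top measurements.

Run:
```python
from h import *
import pickle;m=pickle.load(open("w1.pkl","rb"))
print("liner w",onplane("wrist",(336.5,210),75,m),"top",onplane("top",(316.7,308.3),75))
def blob(img,lo,hi,roi):
    h=cv2.cvtColor(img,cv2.COLOR_BGR2HSV);k=cv2.inRange(h,lo,hi);z=np.zeros_like(k);u0,v0,u1,v1=roi;z[v0:v1,u0:u1]=k[v0:v1,u0:u1]
    c=max(cv2.findContours(z,0,1)[0],key=cv2.contourArea);return c
W=cv2.imread("pics/w1.png");T=cv2.imread("pics/top0.png")
for n,I,roi,mm in(("wrist",W,(380,355,470,440),m),("top",T,(280,195,330,245),None)):
    c=blob(I,(5,120,90),(20,255,255),roi);e=cv2.fitEllipse(cv2.convexHull(c));print(n,"cup",e,onplane(n,e[0],60,mm))
    
# bar: project model fit of top face z=102 by hand
for n,p,q,mm in(("wrist",(291,327),(317,368),m),):
    a,b=onplane(n,p,96,mm),onplane(n,q,96,mm);print("bar",a,b,np.linalg.norm(a-b),(a+b)/2,np.arctan2(*(b-a)[1::-1]))
c=blob(T,(105,150,80),(125,255,255),(325,245,360,285));print("top blue",cv2.boundingRect(c))
```

```text
liner w [316.81687213 303.37898984  75.        ] top [317.379556   303.24871636  75.        ]
wrist cup ((422.91796875, 395.32464599609375), (57.464599609375, 64.18745422363281), 83.08537292480469) [498.21313269 325.30404593  60.        ]
top cup ((302.8744201660156, 218.21987915039062), (26.366836547851562, 26.93263053894043), 118.34178161621094) [500.04293781 326.81709948  60.        ]
bar [385.44232838 246.51009007  96.        ] [423.42405694 254.06297241  96.        ] 38.725414596155076 [404.43319266 250.28653124  96.        ] 0.19629500718514611
top blue (332, 255, 18, 18)
```

Call:
step_arm([
  [[8, 8, 20], 0, 1],
  [[0, 0, 40], 0, 1],
  [[0, 0, 40], 0, 1],
  [[0, 0, 30], 0, 1],
  [[0, 0, 0], 0, 1],
  [[0, 0, 0], 0, 1],
])

```text
clock: 2.15
eef_pos: [316.3, 309.6, 269.4]
tcp_rot: [-3.14, 0.0, 2.838]
contact_force: [-0.1, 0.0, 0.4]
opening: 1.0
```

Call:
step_arm([
  [[-2.5, -5.7, 0], 0, 1],
  [[0, 0, 0], 0, 1],
  [[0, 0, 25], 0, 1],
  [[0, 0, 15], 0, 1],
  [[0, 0, 0], 0, 1],
  [[0, 0, 0], 0, 1],
])

```text
clock: 2.9
eef_pos: [319.0, 304.6, 233.9]
tcp_rot: [3.134, 0.005, 2.837]
contact_force: [0.6, -0.3, 0.3]
opening: 1.0
```

Call:
step_arm([
  [[2, -1, 15.5], 0, 1],
  [[0, 0, 0], 0, 1],
  [[0, 0, 0], 0, 1],
])

```text
clock: 3.28
eef_pos: [317.8, 305.1, 220.7]
tcp_rot: [3.131, 0.007, 2.837]
contact_force: [0.2, -0.2, 0.1]
opening: 0.999
```

Run:
```python
from h import *
for i in range(3):
    s=sense();print(s["eef_pos"].round(1),s["tcp_rot"].round(4),s["contact_force"].round(1));grab_frame("wrist")
m=camera_model("wrist");f=grab_frame("wrist");cv2.imwrite("pics/w2.png",f);print(proj("wrist",(317,303.3,75),m))
```

```text
[317.8 305.1 220.7] [3.1307 0.0073 2.8372] [ 0.2 -0.2  0.1]
[317.8 305.  220.7] [3.1307 0.0072 2.8372] [-0.4 -0.7 -0.7]
[317.8 305.  220.6] [3.1308 0.0072 2.8371] [-0.2 -0.   0.9]
[314.06324413 345.9888267 ]
```

View pics/w2.png

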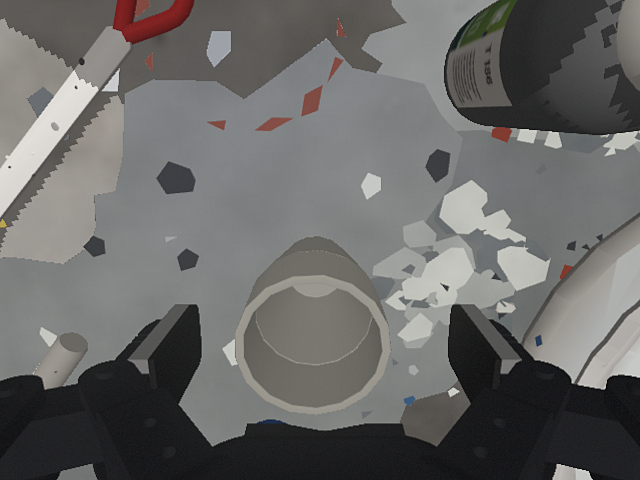

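The liner mouth is at (312,344), within 1 mm of prediction; the jaws' centre is about 3.5 mm off in tool y. I'll correct that and grip.

Call:
step_arm([
  [[1.6, -3.6, 2], 0, 1],
  [[0, 0, 0], 0, 0.5],
  [[0, 0, 0], 0, 0.4],
  [[0, 0, 0], 0, 0.3],
  [[0, 0, 0], 0, 0.3],
  [[0, 0, 0], 0, 0.3],
], force=25)

```text
clock: 4.22
eef_pos: [314.9, 301.7, 218.6]
tcp_rot: [3.131, 0.007, 2.837]
contact_force: [-0.4, -1.3, 1.5]
opening: 0.568
```

Call:
step_arm([
  [[0, 0, -15], 0, 0.3],
  [[0, 0, -30], 0, 0.3],
  [[0, 0, -40], 0, 0.3],
  [[0, 0, -15], 0, 0.3],
])

```text
clock: 4.72
eef_pos: [313.5, 300.5, 319.6]
tcp_rot: [3.135, 0.005, 2.837]
contact_force: [0.3, -0.5, -1.3]
opening: 0.566
```

Call:
step_arm([
  [[-20, 9, 0], 0, 0.3],
  [[-35, 16, 0], 0, 0.3],
  [[-35, 16, 0], 0, 0.3],
  [[-35, 16, 0], 0, 0.3],
  [[-20, 9, 0], 0, 0.3],
  [[-10, 5, 0], 0, 0.3],
  [[0, 0, 0], 0, 0.3],
])

```text
clock: 5.6
eef_pos: [493.3, 322.0, 316.3]
tcp_rot: [3.135, 0.005, 2.838]
contact_force: [-0.2, 0.3, -1.5]
opening: 0.567
```

```bash
cat >> h.py <<'E'
from scipy.spatial.transform import Rotation as Ro
def gp(s,L=155):
    R=Ro.from_euler("xyz",s["tcp_rot"]).as_matrix();return np.array(s["eef_pos"])+R[:,2]*L,R
def to(target,L=155):
    s=sense();g,R=gp(s,L);print("t",round(s["clock"],2),"tcp",s["eef_pos"].round(1),s["tcp_rot"].round(4),"F",s["contact_force"].round(1),"op",round(s["opening"],3))
    print("grasp",g.round(1),"axis",R[:,2].round(4),"toolshift",(R.T@(np.array(target)-g)).round(1))
E
python3 - <<'E'
from h import *
to((499,326,160));m=camera_model("wrist");cv2.imwrite("pics/w3.png",grab_frame("wrist"));cv2.imwrite("pics/t3.png",grab_frame("top"))
import pickle;pickle.dump(m,open("w3.pkl","wb"))
a=cv2.resize(cv2.imread("pics/t3.png")[150:290,240:400],(640,560),interpolation=cv2.INTER_CUBIC)
cv2.imwrite("pics/j3.png",a)
E
```

```text
t 5.6 tcp [493.3 322.  316.3] [3.1346 0.005  2.8375] F [-0.2  0.3 -1.5] op 0.567
grasp [494.4 322.7 161.3] axis [ 0.0069  0.0051 -1.    ] toolshift [-3.4  4.5  1.3]
```

View pics/w3.png

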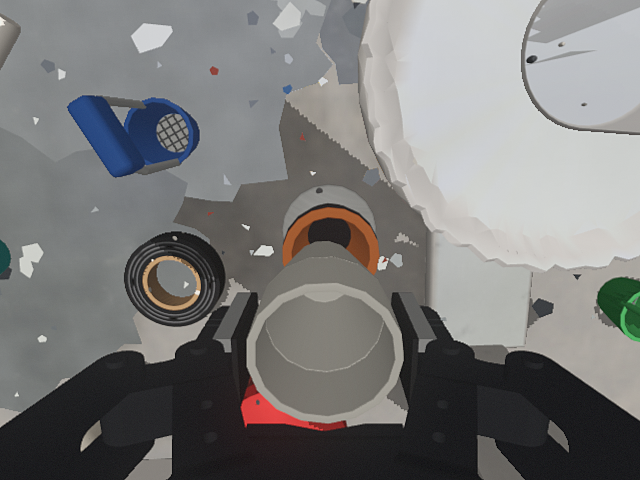

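The liner is held upright with its mouth centre near (323,352), and the bush lip is visible (283-379, top near 205). I'll fit the lip circle numerically.

```bash
cat > fit.py <<'E'
from h import *
from scipy.optimize import least_squares
def lip(n,I,m,x0,lo,hi,roi,r,z,sel):
    h=cv2.cvtColor(I,cv2.COLOR_BGR2HSV);k=cv2.inRange(h,lo,hi);q=np.zeros_like(k);u0,v0,u1,v1=roi;q[v0:v1,u0:u1]=k[v0:v1,u0:u1]
    c=max(cv2.findContours(q,0,cv2.CHAIN_APPROX_NONE)[0],key=cv2.contourArea).reshape(-1,2)
    hull=cv2.convexHull(c).reshape(-1,2);c=np.array([p for p in c if abs(cv2.pointPolygonTest(hull.astype(np.float32),tuple(map(float,p)),True))<1.5 and sel(p)])
    X=np.array([onplane(n,p,z,m) for p in c])
    f=lambda a:np.hypot(X[:,0]-a[0],X[:,1]-a[1])-r
    s=least_squares(f,x0,loss="soft_l1");print(len(c),"centre",s.x.round(1),"rms",np.sqrt(np.mean(f(s.x)**2)).round(2))
    return s.x
E
python3 - <<'E'
from fit import *
import pickle;m=pickle.load(open("w3.pkl","rb"));W=cv2.imread("pics/w3.png")
lip("wrist",W,m,(499,326),(5,120,60),(20,255,255),(270,190,395,285),28,60,lambda p:p[1]<245)
print("liner mouth",onplane("wrist",(323.5,353),172.7,m))
T=cv2.imread("pics/top0.png")
lip("top",T,None,(499,326),(5,120,90),(20,255,255),(280,195,330,245),28,60,lambda p:True)
E
```

```text
117 centre [500.2 325.1] rms 0.27
liner mouth [494.26451131 322.22617032 172.7       ]
75 centre [500.2 326.7] rms 1.36
```

Call:
step_arm([
  [[-4.6, 4.7, 0], 0, 0.3],
  [[0, 0, 0], 0, 0.3],
  [[0, 0, 15], 0, 0.3],
  [[0, 0, 15], 0, 0.3],
  [[0, 0, 0], 0, 0.3],
])

```text
clock: 6.32
eef_pos: [496.4, 325.3, 284.3]
tcp_rot: [3.136, 0.004, 2.84]
contact_force: [0.7, -1.0, -0.5]
opening: 0.569
```

Run:
```python
from h import *
to((500.2,325.5,87))
```

```text
t 6.33 tcp [496.4 325.3 284.3] [3.1358 0.0037 2.8398] F [ 0.7 -1.  -0.5] op 0.569
grasp [497.2 326.  129.3] axis [ 0.0053  0.0044 -1.    ] toolshift [-2.8  0.1 42.3]
```

Call:
step_arm([
  [[-2.7, 0, 0], 0, 0.3],
  [[0, 0, 0], 0, 0.3],
  [[0, 0, 8], 0, 0.3],
  [[0, 0, 8], 0, 0.3],
  [[0, 0, 0], 0, 0.3],
])

```text
clock: 6.95
eef_pos: [499.5, 324.6, 267.4]
tcp_rot: [3.136, 0.004, 2.84]
contact_force: [-0.1, -0.1, 0.5]
opening: 0.567
```

Run:
```python
from fit import *
to((500.2,325.5,87))
m=camera_model("wrist");W=grab_frame("wrist");cv2.imwrite("pics/w4.png",W)
import pickle;pickle.dump(m,open("w4.pkl","wb"))
```

```text
t 6.95 tcp [499.5 324.6 267.4] [3.1355 0.004  2.8397] F [-0.1 -0.1  0.5] op 0.567
grasp [500.3 325.3 112.4] axis [ 0.0056  0.0046 -1.    ] toolshift [ 0.3  0.  25.4]
```

View pics/w4.png

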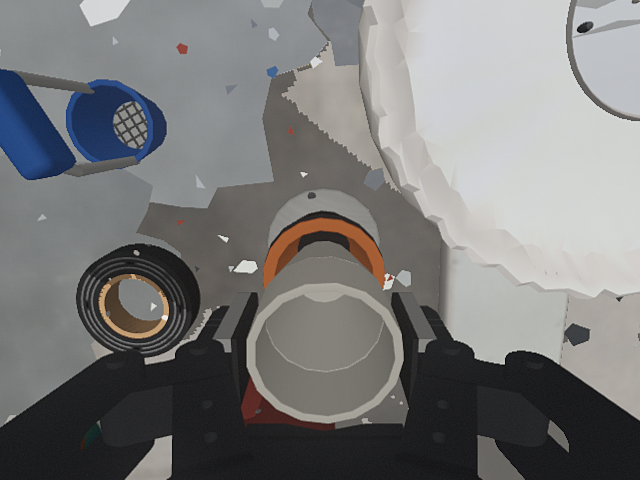

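The liner foot is inside the orange lip and centred. Lowering on.

Call:
step_arm([
  [[0.3, 0, 7], 0, 0.3],
  [[0, 0, 7], 0, 0.3],
  [[0, 0, 3], 0, 0.3],
  [[0, 0, 0], 0, 0.3],
])

```text
clock: 7.5
eef_pos: [499.4, 324.9, 249.5]
tcp_rot: [3.135, 0.004, 2.84]
contact_force: [1.0, -0.1, -0.5]
opening: 0.57
```

Run:
```python
from h import *
to((500.2,325.5,87))
```

```text
t 7.5 tcp [499.4 324.9 249.5] [3.1352 0.0043 2.8398] F [ 1.  -0.1 -0.5] op 0.57
grasp [500.3 325.7  94.5] axis [ 0.006   0.0048 -1.    ] toolshift [ 0.1 -0.2  7.5]
```

Origin is about 31 mm. Small steps from here, watching the force.

Call:
step_arm([
  [[0, 0, 3], 0, 0.3],
  [[0, 0, 1.5], 0, 0.3],
  [[0, 0, 0], 0, 0.3],
])

```text
clock: 7.88
eef_pos: [499.1, 324.9, 244.9]
tcp_rot: [3.136, 0.004, 2.84]
contact_force: [-0.7, -0.1, -0.1]
opening: 0.563
```

Call:
step_arm([
  [[0, 0, 1], 0, 0.3],
  [[0, 0, 0], 0, 0.3],
])

```text
clock: 8.12
eef_pos: [499.0, 325.0, 243.9]
tcp_rot: [3.136, 0.003, 2.84]
contact_force: [-1.1, 0.2, -0.8]
opening: 0.568
```

Call:
step_arm([
  [[0, 0, 0.8], 0, 0.3],
  [[0, 0, 0], 0, 0.3],
])

```text
clock: 8.38
eef_pos: [498.9, 325.0, 243.1]
tcp_rot: [3.136, 0.003, 2.84]
contact_force: [-1.5, 0.2, -0.2]
opening: 0.569
```

Call:
step_arm([
  [[0, 0, 0.6], 0, 0.3],
  [[0, 0, 0], 0, 0.3],
])

```text
clock: 8.62
eef_pos: [498.9, 325.0, 242.6]
tcp_rot: [3.136, 0.003, 2.84]
contact_force: [-2.1, -0.1, 0.5]
opening: 0.572
```

Call:
step_arm([
  [[0, 0, 0.6], 0, 0.3],
  [[0, 0, 0], 0, 0.3],
])

```text
clock: 8.88
eef_pos: [498.8, 325.0, 242.1]
tcp_rot: [3.136, 0.003, 2.84]
contact_force: [-2.5, 0.1, 1.3]
opening: 0.567
```

Contact is starting (about 1-2 N) at the expected height, so I'll release gently.

Call:
step_arm([
  [[0.3, 0, 0], 0, 0.62],
  [[0, 0, 0], 0, 0.8],
  [[0, 0, 0], 0, 0.85],
  [[0, 0, 0], 0, 0.85],
])

```text
clock: 9.38
eef_pos: [499.4, 325.2, 242.3]
tcp_rot: [3.134, 0.005, 2.84]
contact_force: [-0.4, 0.2, 0.5]
opening: 0.851
```

Run:
```python
from fit import *
to((500.2,325.5,87))
m=camera_model("wrist");W=grab_frame("wrist");cv2.imwrite("pics/w5.png",W)
import pickle;pickle.dump(m,open("w5.pkl","wb"));print("pred",proj("wrist",(500.2,325.5,99),m))
```

```text
t 9.38 tcp [499.4 325.2 242.3] [3.1342 0.005  2.8397] F [-0.4  0.2  0.5] op 0.851
grasp [500.5 326.1  87.3] axis [ 0.007   0.0056 -1.    ] toolshift [ 0.1 -0.7  0.3]
pred [323.10097302 353.18342894]
```

View pics/w5.png

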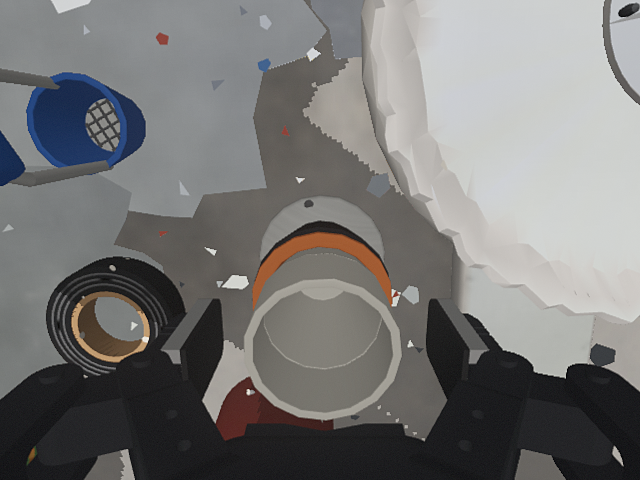

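The liner mouth is at (323,350) against a predicted (323,353), so it's seated and clear of the fingers. Lifting and going to the strainer.

Call:
step_arm([
  [[0, 0, -10], 0, 0.85],
  [[0, 0, -30], 0, 1],
  [[0, 0, -45], 0, 1],
  [[0, 0, -45], 0, 1],
  [[10, -14, 0], 0, 1],
  [[20, -29, 0], 0, 1],
  [[20, -29, 0], 0, 1],
  [[19, -28, 0], 0, 1],
  [[0, 0, 0], -0.16, 1],
  [[0, 0, 0], -0.16, 1],
  [[0, 0, 0], -0.16, 1],
  [[0, 0, 0], 0, 1],
])

```text
clock: 10.92
eef_pos: [394.5, 243.6, 374.8]
tcp_rot: [3.139, 0.004, -2.951]
contact_force: [0.7, -0.2, 0.5]
opening: 0.997
```

Run:
```python
from fit import *
import pickle
to((404.5,250.3,93))
m=camera_model("wrist");W=grab_frame("wrist");cv2.imwrite("pics/w6.png",W)
pickle.dump(m,open("w6.pkl","wb"));print("pred",proj("wrist",(404.5,250.3,102),m))
```

```text
t 10.93 tcp [394.5 243.6 374.8] [ 3.1392  0.004  -2.9506] F [ 0.7 -0.2  0.5] op 0.997
grasp [395.1 244.1 219.8] axis [ 0.0035  0.0031 -1.    ] toolshift [ -9.9   4.  126.9]
pred [331.34216143 256.52643022]
```

View pics/w6.png

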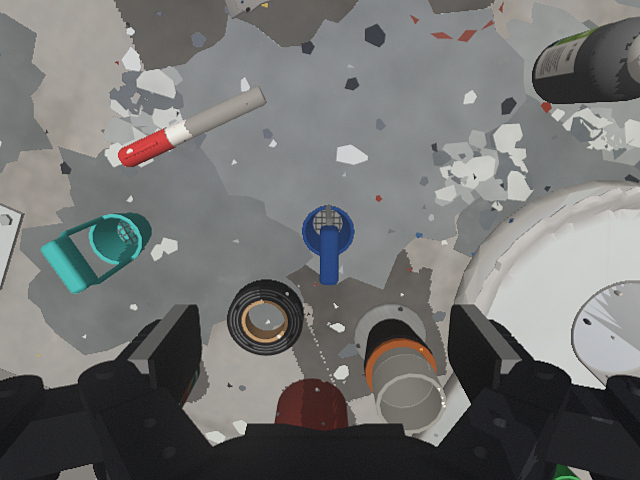

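The bar is vertical in the image at (329,226)-(329,284), so the yaw is right. Its centre (329,255) is within 1.5 mm of prediction.

Call:
step_arm([
  [[-9, 2.7, 0], 0, 1],
  [[0, 0, 20], 0, 1],
  [[0, 0, 30], 0, 1],
  [[0, 0, 20], 0, 1],
  [[0, 0, 10], 0, 1],
  [[0, 0, 0], 0, 1],
])

```text
clock: 11.72
eef_pos: [406.1, 249.8, 292.9]
tcp_rot: [3.138, 0.006, -2.966]
contact_force: [-0.2, 0.7, 1.0]
opening: 0.998
```

Run:
```python
from fit import *
import pickle
m=pickle.load(open("w6.pkl","rb"))
a,b=onplane("wrist",(329,227),102,m),onplane("wrist",(329,283),102,m);c=(a+b)/2;print(c,np.linalg.norm(a-b),np.arctan2(*(b-a)[1::-1]))
to((c[0],c[1],93))
m=camera_model("wrist");W=grab_frame("wrist")
h=cv2.inRange(cv2.cvtColor(W,cv2.COLOR_BGR2HSV),(105,130,60),(125,255,255));cv2.imwrite("pics/w7.png",W)
print(cv2.boundingRect(max(cv2.findContours(h,0,1)[0],key=cv2.contourArea)),proj("wrist",c,m))
for r in range(230,420,20):
    x=np.flatnonzero(h[r]);print(r,(x.min(),x.max()) if len(x) else None,end=" ")
```

```text
[404.14352725 248.76768508 102.        ] 35.94612031599216 0.19326742441606276
t 11.72 tcp [406.1 249.8 292.9] [ 3.1382  0.0065 -2.9661] F [-0.2  0.7  1. ] op 0.998
grasp [407.  250.5 137.9] axis [ 0.0058  0.0045 -1.    ] toolshift [ 3.4 -1.4 44.9]
(287, 210, 71, 118) [321.95004701 285.68359902]
230 (np.int64(290), np.int64(354)) 250 (np.int64(288), np.int64(355)) 270 (np.int64(300), np.int64(513)) 290 (np.int64(308), np.int64(335)) 310 (np.int64(309), np.int64(335)) 330 None 350 None 370 None 390 None 410 None
```

Call:
step_arm([
  [[3.2, -1.6, 0], -0.015, 1],
  [[0, 0, 0], 0, 1],
  [[0, 0, 22], 0, 1],
  [[0, 0, 18], 0, 1],
  [[0, 0, 4], 0, 1],
  [[0, 0, 0], 0, 1],
])

```text
clock: 12.52
eef_pos: [405.0, 248.8, 252.3]
tcp_rot: [3.135, 0.014, -2.951]
contact_force: [-0.4, 0.7, 0.1]
opening: 1.003
```

Run:
```python
from fit import *
to((404.1,248.8,93))
```

```text
t 12.53 tcp [405.  248.8 252.3] [ 3.1354  0.0143 -2.9507] F [-0.4  0.7  0.1] op 1.003
grasp [407.  250.1  97.3] axis [ 0.0129  0.0088 -0.9999] toolshift [ 3.2 -0.8  4.2]
```

Call:
step_arm([
  [[3.2, -0.9, 3.5], 0, 1],
  [[0, 0, 0], 0, 0.6],
  [[0, 0, 0], 0, 0.3],
  [[0, 0, 0], 0, 0.1],
  [[0, 0, 0], 0, 0.05],
  [[0, 0, 0], 0, 0.05],
  [[0, 0, 0], 0, 0.05],
  [[0, 0, 0], 0, 0.05],
], force=25)

```text
clock: 13.52
eef_pos: [402.5, 247.6, 250.3]
tcp_rot: [3.134, 0.017, -2.951]
contact_force: [0.3, -0.1, -0.3]
opening: 0.136
```

Run:
```python
from fit import *
to((404.1,248.8,93))
```

```text
t 13.53 tcp [402.5 247.6 250.3] [ 3.1345  0.017  -2.9507] F [ 0.3 -0.1 -0.3] op 0.136
grasp [404.8 249.1  95.3] axis [ 0.0153  0.0102 -0.9998] toolshift [ 0.8 -0.2  2.3]
```

Call:
step_arm([
  [[0, 0, -15], 0, 0.05],
  [[0, 0, -35], 0, 0.05],
  [[0, 0, -45], 0, 0.05],
  [[0, 0, -30], 0, 0.05],
  [[-15, 8, 0], 0, 0.05],
  [[-30, 15, 0], 0, 0.05],
  [[-30, 15, 0], 0, 0.05],
  [[-20, 11, 0], 0, 0.05],
  [[-10, 6, 0], 0, 0.05],
  [[0, 0, 0], 0, 0.05],
  [[0, 0, 0], 0, 0.05],
])

```text
clock: 14.9
eef_pos: [495.9, 323.0, 381.5]
tcp_rot: [3.135, 0.014, -2.951]
contact_force: [-0.3, -0.1, 0.8]
opening: 0.132
```

Run:
```python
from fit import *
import pickle
to((500.2,325.5,95.3+40))
m=camera_model("wrist");W=grab_frame("wrist");cv2.imwrite("pics/w8.png",W);pickle.dump(m,open("w8.pkl","wb"))
```

```text
t 14.9 tcp [495.9 323.  381.5] [ 3.1352  0.0143 -2.9508] F [-0.3 -0.1  0.8] op 0.132
grasp [497.9 324.4 226.5] axis [ 0.0128  0.009  -0.9999] toolshift [-1.2  0.1 91.2]
```

View pics/w8.png

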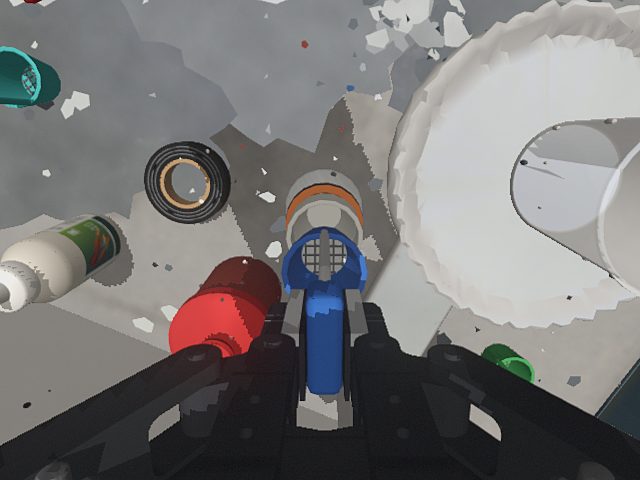

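The strainer hangs upright over the liner. Its rim spans u 282-368 and the liner mouth u 286-364, v 196 at the top. I'll check the lateral alignment numerically.

Run:
```python
from fit import *
import pickle
m=pickle.load(open("w8.pkl","rb"))
print("mouth pred at (500.2,325.5,99)",proj("wrist",(500.2,325.5,99),m),"far edge",proj("wrist",(500.2-24.1,325.5-4.6,99),m),"sides",proj("wrist",(500.2+4.6,325.5-24.1,99),m),proj("wrist",(500.2-4.6,325.5+24.1,99),m))
c=np.array((497.2,324.1))
print("rim pred",proj("wrist",(*c,165),m),"foot",proj("wrist",(*c,131),m),"far",proj("wrist",(c[0]-20.6,c[1]-4,165),m),"sides",proj("wrist",(c[0]+4,c[1]-20.6,165),m),proj("wrist",(c[0]-4,c[1]+20.6,165),m))
W=cv2.imread("pics/w8.png");H=cv2.cvtColor(W,cv2.COLOR_BGR2HSV);b=cv2.inRange(H,(105,130,60),(125,255,255))
for r in (225,240,255,262,270,280):
    x=np.flatnonzero(b[r]);print(r,x.min() if len(x) else 0,x.max() if len(x) else 0)
x=np.flatnonzero(b[:,315]);print("top v",x.min(),np.flatnonzero(b[:,335]).min())
for r in (215,220,225): print(r,W[r,278:296].mean(1).astype(int),W[r,355:372].mean(1).astype(int))
print(W[190:212,324].astype(int).tolist())
```

```text
mouth pred at (500.2,325.5,99) [324.53878496 237.81231504] far edge [324.60589102 199.27828189] sides [285.52440562 237.83141659] [363.50008967 237.79323948]
rim pred [323.9109249  269.12187048] foot [323.52558482 247.95029809] far [323.82279978 226.17181393] sides [279.61429588 269.30059798] [368.14753052 268.94338516]
225 0 0
240 298 349
255 286 362
262 283 365
270 282 366
280 283 365
top v 229 229
215 [ 96  94  94  92  94  95  94  91  84 103 101  98 102 103 104 125 159 161] [139  98  99 101 100 103 100  84 100  98  98  98  99  97  98  98 100]
220 [116 114 112 115 113 112 115 117  92 102  99  96 114 159 159 158 156 141] [160 159 160 150  90  99 102 103  99 100 100 100 101  99  99 100  97]
225 [114 115 114 114 115 113 114 113  91 117 155 159 157 158 144  98 100 107] [113 147 159 157 160 148  86  91 101 101 101 102 101 101  99  98  99]
[[54, 93, 162], [53, 93, 165], [36, 65, 125], [84, 87, 93], [109, 115, 114], [111, 117, 121], [107, 114, 117], [109, 116, 119], [108, 115, 118], [99, 107, 109], [146, 154, 157], [156, 164, 167], [152, 161, 164], [149, 157, 160], [145, 152, 155], [150, 157, 160], [150, 159, 162], [149, 158, 161], [150, 159, 162], [149, 158, 161], [150, 158, 161], [150, 158, 162]]
```

Call:
step_arm([
  [[-2, 0.5, 0], 0, 0.05],
  [[0, 0, 0], 0, 0.05],
  [[0, 0, 12], 0, 0.05],
  [[0, 0, 12], 0, 0.05],
  [[0, 0, 0], 0, 0.05],
  [[0, 0, 0], 0, 0.05],
])

```text
clock: 15.7
eef_pos: [497.1, 323.2, 355.7]
tcp_rot: [3.136, 0.014, -2.951]
contact_force: [0.6, -0.7, -0.0]
opening: 0.132
```

Run:
```python
from fit import *
to((500.5,325.7,95.3+40))
```

```text
t 15.7 tcp [497.1 323.2 355.7] [ 3.1355  0.0135 -2.9511] F [ 0.6 -0.7 -0. ] op 0.132
grasp [499.  324.5 200.7] axis [ 0.0121  0.0085 -0.9999] toolshift [-0.8  0.5 65.4]
```

Call:
step_arm([
  [[-1.2, 0.7, 0], 0, 0.05],
  [[0, 0, 0], 0, 0.05],
  [[0, 0, 10], 0, 0.05],
  [[0, 0, 10], 0, 0.05],
  [[0, 0, 0], 0, 0.05],
])

```text
clock: 16.32
eef_pos: [498.6, 324.4, 334.6]
tcp_rot: [3.135, 0.014, -2.951]
contact_force: [-1.0, -0.1, 0.0]
opening: 0.138
```

Run:
```python
from fit import *
import pickle
to((500.5,325.7,95.3+40))
m=camera_model("wrist");W=grab_frame("wrist");cv2.imwrite("pics/w9.png",W);pickle.dump(m,open("w9.pkl","wb"))
```

```text
t 16.32 tcp [498.6 324.4 334.6] [ 3.1353  0.014  -2.9511] F [-1.  -0.1  0. ] op 0.138
grasp [500.5 325.8 179.6] axis [ 0.0126  0.0089 -0.9999] toolshift [ 0.7 -0.4 44.3]
```

View pics/w9.png

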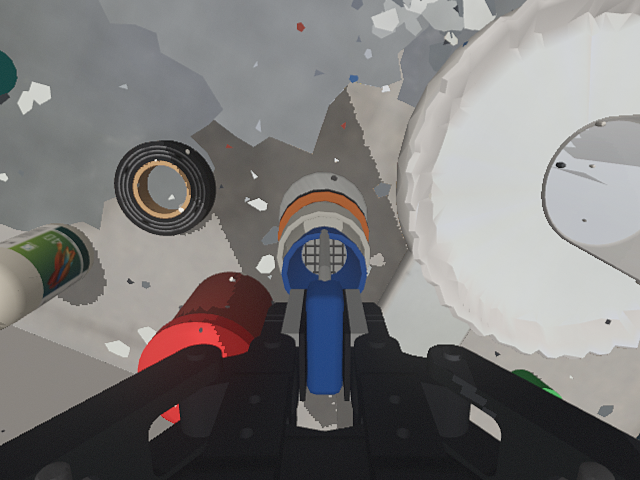

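The strainer foot is inside the liner mouth and centred (both around u=324). Continuing down.

Call:
step_arm([
  [[0.2, -0.1, 8], 0, 0.05],
  [[0.1, -0.1, 8], 0, 0.05],
  [[0.1, -0.1, 8], 0, 0.05],
  [[0, 0, 5], 0, 0.05],
  [[0, 0, 0], 0, 0.05],
])

```text
clock: 17.0
eef_pos: [498.3, 324.2, 303.6]
tcp_rot: [3.136, 0.013, -2.951]
contact_force: [-0.3, -0.7, -0.2]
opening: 0.134
```

Run:
```python
from fit import *
to((500.4,325.7,95.3+40))
```

```text
t 17.0 tcp [498.3 324.2 303.6] [ 3.1356  0.013  -2.9511] F [-0.3 -0.7 -0.2] op 0.134
grasp [500.1 325.5 148.7] axis [ 0.0116  0.0084 -0.9999] toolshift [-0.1  0.1 13.4]
```

Call:
step_arm([
  [[0, 0, 5], 0, 0.05],
  [[0, 0, 3], 0, 0.05],
  [[0, 0, 0], 0, 0.05],
])

```text
clock: 17.38
eef_pos: [498.4, 324.3, 295.3]
tcp_rot: [3.135, 0.013, -2.951]
contact_force: [-1.0, 0.0, -1.6]
opening: 0.134
```

Call:
step_arm([
  [[0, 0, 1.5], 0, 0.05],
  [[0, 0, 0], 0, 0.05],
])

```text
clock: 17.62
eef_pos: [498.4, 324.3, 293.8]
tcp_rot: [3.135, 0.013, -2.951]
contact_force: [-1.6, -0.6, -0.8]
opening: 0.135
```

Call:
step_arm([
  [[0, 0, 1], 0, 0.05],
  [[0, 0, 0], 0, 0.05],
])

```text
clock: 17.88
eef_pos: [498.4, 324.3, 292.9]
tcp_rot: [3.135, 0.013, -2.951]
contact_force: [-1.2, -0.5, -0.9]
opening: 0.141
```

Call:
step_arm([
  [[0, 0, 1], 0, 0.05],
  [[0, 0, 0], 0, 0.05],
])

```text
clock: 18.12
eef_pos: [498.3, 324.3, 291.9]
tcp_rot: [3.135, 0.013, -2.951]
contact_force: [-2.7, -0.5, -1.4]
opening: 0.134
```

Call:
step_arm([
  [[0.4, 0.1, 0.7], 0, 0.05],
  [[0, 0, 0], 0, 0.05],
])

```text
clock: 18.38
eef_pos: [498.0, 324.4, 291.2]
tcp_rot: [3.135, 0.013, -2.951]
contact_force: [-1.0, -0.0, -1.0]
opening: 0.135
```

Call:
step_arm([
  [[0.3, 0, 0.6], 0, 0.05],
  [[0, 0, 0], 0, 0.05],
])

```text
clock: 18.62
eef_pos: [497.8, 324.3, 290.6]
tcp_rot: [3.135, 0.013, -2.951]
contact_force: [0.2, -1.2, -0.4]
opening: 0.138
```

Call:
step_arm([
  [[0.3, 0, 0.5], 0, 0.05],
  [[0, 0, 0], 0, 0.05],
])

```text
clock: 18.88
eef_pos: [497.6, 324.3, 290.2]
tcp_rot: [3.135, 0.014, -2.951]
contact_force: [-0.6, -0.1, -0.9]
opening: 0.137
```

Call:
step_arm([
  [[0, 0, 0.5], 0, 0.05],
  [[0, 0, 0], 0, 0.05],
])

```text
clock: 19.12
eef_pos: [497.6, 324.3, 289.6]
tcp_rot: [3.135, 0.014, -2.951]
contact_force: [-1.9, 0.1, -0.5]
opening: 0.131
```

Call:
step_arm([
  [[0, 0, 0.5], 0, 0.05],
  [[0, 0, 0], 0, 0.05],
])

```text
clock: 19.38
eef_pos: [497.6, 324.2, 289.1]
tcp_rot: [3.135, 0.014, -2.951]
contact_force: [-1.5, -0.9, -0.2]
opening: 0.139
```

Call:
step_arm([
  [[0.2, 0.1, 0.5], 0, 0.05],
  [[0, 0, 0], 0, 0.05],
])

```text
clock: 19.62
eef_pos: [497.4, 324.2, 288.6]
tcp_rot: [3.136, 0.014, -2.951]
contact_force: [-1.0, -1.2, -0.4]
opening: 0.134
```

Call:
step_arm([
  [[0.1, 0, 0.5], 0, 0.05],
  [[0, 0, 0], 0, 0.05],
])

```text
clock: 19.88
eef_pos: [497.3, 324.2, 288.1]
tcp_rot: [3.136, 0.014, -2.951]
contact_force: [-1.4, -1.1, 0.2]
opening: 0.133
```

Fz has changed by about +1 N against a 0.5 N weight, so the strainer is resting. Releasing gently.

Call:
step_arm([
  [[0, 0, 0], 0, 0.2],
  [[0, 0, 0], 0, 0.35],
  [[0, 0, 0], 0, 0.6],
  [[0, 0, 0], 0, 0.6],
])

```text
clock: 20.38
eef_pos: [497.9, 324.7, 288.4]
tcp_rot: [3.135, 0.016, -2.951]
contact_force: [0.4, -0.2, 0.8]
opening: 0.601
```

Run:
```python
from fit import *
import pickle
to((500.4,325.7,95.3+40))
m=camera_model("wrist");W=grab_frame("wrist");cv2.imwrite("pics/w10.png",W);pickle.dump(m,open("w10.pkl","wb"))
b=cv2.inRange(cv2.cvtColor(W,cv2.COLOR_BGR2HSV),(105,130,60),(125,255,255))
for r in range(230,430,12):
    x=np.flatnonzero(b[r,230:420])+230;print(r,(x.min(),x.max()) if len(x) else None,end=" ")
for z in(138,140,142):print(z,"bar ends/top",proj("wrist",(500.2-17.7,325.5-3.5,z+2),m),proj("wrist",(500.2+17.7,325.5+3.5,z+2),m),"rim far",proj("wrist",(500.2-20.6,325.5-4,z-66),m))
```

```text
t 20.38 tcp [497.9 324.7 288.4] [ 3.1345  0.016  -2.9511] F [ 0.4 -0.2  0.8] op 0.601
grasp [500.1 326.2 133.4] axis [ 0.0143  0.01   -0.9998] toolshift [-0.2 -0.5 -1.9]
230 None 242 None 254 (np.int64(292), np.int64(354)) 266 (np.int64(281), np.int64(364)) 278 (np.int64(282), np.int64(363)) 290 (np.int64(287), np.int64(358)) 302 (np.int64(300), np.int64(345)) 314 (np.int64(306), np.int64(342)) 326 (np.int64(306), np.int64(342)) 338 (np.int64(307), np.int64(341)) 350 (np.int64(307), np.int64(341)) 362 (np.int64(307), np.int64(341)) 374 (np.int64(307), np.int64(341)) 386 (np.int64(310), np.int64(339)) 398 None 410 None 422 None 138 bar ends/top [323.17763516 292.42510238] [323.85229597 393.91560449] rim far [322.52713978 227.4133585 ]
140 bar ends/top [323.21228717 295.09230817] [323.89398546 397.83311038] rim far [322.54333003 228.50744971]
142 bar ends/top [323.24802758 297.84328936] [323.93688438 401.86426512] rim far [322.55985325 229.6240424 ]
```

Call:
step_arm([
  [[0, 0, -8], 0, 0.6],
  [[0, 0, -20], 0, 0.6],
  [[0, 0, -40], 0, 0.6],
  [[0, 0, -40], 0, 0.6],
  [[20, 0, -10], 0, 0.6],
  [[45, 0, 0], 0, 0.6],
  [[45, 0, 0], 0, 0.6],
  [[45, 0, 0], 0, 0.6],
  [[20, 0, 0], 0, 0.6],
  [[0, 0, 0], 0, 0.6],
])

```text
clock: 21.68
eef_pos: [320.5, 289.5, 412.3]
tcp_rot: [3.131, 0.022, -2.952]
contact_force: [0.3, 0.3, -0.9]
opening: 0.599
```

Run:
```python
from fit import *
to((500.2,325.5,300))
def mask(I,lo,hi):return cv2.inRange(cv2.cvtColor(I,cv2.COLOR_BGR2HSV),lo,hi)
for n in("scene","top","wrist"):
    m=camera_model(n);I=grab_frame(n);cv2.imwrite(f"pics/{n}9.png",I)
    b=mask(I,(105,150,60),(125,255,255))
    p=proj(n,(500.2,325.5,133),m);u,v=p.round().astype(int)
    if not(0<=u<640 and 0<=v<480):print(n,"off",p);continue
    z=np.zeros_like(b);r=90 if n=="wrist" else 25;s=np.s_[max(v-r,0):v+r,max(u-r,0):u+r];z[s]=b[s]
    for c in cv2.findContours(z,0,1)[0]:
        if cv2.contourArea(c)>20:print(n,"blue bbox",cv2.boundingRect(c),cv2.contourArea(c),np.mean(c,0).ravel().round(1))
    a=np.array([np.cos(.193),np.sin(.193)]);w=np.array([-a[1],a[0]])
    C=np.array([proj(n,(*(np.array((500.2,325.5))+i*18*a+j*6*w),133+k*9),m) for i in(-1,1) for j in(-1,1) for k in(-1,1)])
    print(n,"bar model bbox",C.min(0).round(1),C.max(0).round(1),"nominal z")
def moved(n,roi):
    A=cv2.imread(f"pics/{n}0.png");B=cv2.imread(f"pics/{n}9.png");u0,v0,u1,v1=roi
    return cv2.absdiff(A,B)[v0:v1,u0:u1].mean().round(1)
for k,r in(("red",(305,150,355,200)),("tape",(338,202,376,240)),("drop",(380,165,412,205)),("floor ref",(300,430,400,470))):print(k,moved("top",r))
```

```text
t 21.68 tcp [320.5 289.5 412.3] [ 3.131   0.0223 -2.9517] F [ 0.3  0.3 -0.9] op 0.599
grasp [323.6 291.7 257.3] axis [ 0.02    0.0146 -0.9997] toolshift [-180.7    0.2  -38.6]
scene blue bbox (331, 197, 14, 6) 33.0 [337.5 199.3]
scene bar model bbox [325.4 194. ] [346.7 209.5] nominal z
top blue bbox (294, 204, 19, 21) 138.0 [302.5 215.7]
top bar model bbox [297.4 202.9] [307.9 223.9] nominal z
wrist blue bbox (326, 411, 16, 17) 154.0 [331.2 418.8]
wrist blue bbox (302, 411, 18, 17) 174.5 [313.  418.8]
wrist bar model bbox [314.3 435.8] [331.2 494.5] nominal z
red 7.9
tape 7.1
drop 9.2
floor ref 34.2
```

Run:
```python
from fit import *
from scipy.optimize import least_squares
for n in("scene","top"):
    I=cv2.imread(f"pics/{n}9.png");b=cv2.inRange(cv2.cvtColor(I,cv2.COLOR_BGR2HSV),(100,90,40),(130,255,255))
    u,v=proj(n,(500.2,325.5,133)).round().astype(int)
    for r in range(v-12,v+22):print(r,"".join("#" if x else "." for x in b[r,u-18:u+18]),u-18)
    # reference: same bar at its start pose
print("start ref scene0 rows")
I=cv2.imread("pics/scene0.png");b=cv2.inRange(cv2.cvtColor(I,cv2.COLOR_BGR2HSV),(100,90,40),(130,255,255))
for name,B in(("start",(404.1,248.8,93)),):
    a=np.array([np.cos(.193),np.sin(.193)]);w=np.array([-a[1],a[0]])
    C=np.array([proj("scene",(*(np.array(B[:2])+i*18*a+j*6*w),B[2]+k*9)) for i in(-1,1) for j in(-1,1) for k in(-1,1)]);print(C.min(0),C.max(0))
z=b[240:262,270:310];print(cv2.boundingRect(max(cv2.findContours(z,0,1)[0],key=cv2.contourArea)))
```

```text
190 .................................... 318
191 .................................... 318
192 .................................... 318
193 .................................... 318
194 .................................... 318
195 .................................... 318
196 .......................###.......... 318
197 ..................#########......... 318
198 ..............##############........ 318
199 ............################........ 318
200 ..........#################......... 318
201 ..........#################......... 318
202 ..........#################......... 318
203 ..........#################......... 318
204 ..........#################......... 318
205 ..........#############............. 318
206 ..........######.##................. 318
207 .................................... 318
208 .................................... 318
209 .................................... 318
210 .................................... 318
211 .................................... 318
212 .................................... 318
213 .................................... 318
214 ................
[... 1352 characters left out ...]
####...##......... 285
222 ..........###...######..##.......... 285
223 ..........####...###....##.......... 285
224 ............##.........##........... 285
225 .............###.................... 285
226 ................##.................. 285
227 .................................... 285
228 .................................... 285
229 .................................... 285
230 .................................... 285
231 .................................... 285
232 .................................... 285
233 .................................... 285
234 .................................... 285
start ref scene0 rows
[274.59685599 243.03364231] [297.17738971 259.50931247]
(7, 4, 20, 13)
```

The bar is within about 1 mm of model in both views. The rim and bar centres agree, so the strainer is upright, and the bystanders look unchanged. Handing in.

```bash
python3 -c "
from rig import *
print(sense()['clock']);print(sign_off())"
```

```text
21.825
the job is handed in; nothing more can be done
None
```

I lowered the white liner into the orange bush, released it, then lowered the blue strainer into the liner, released it and backed the arm away. The job was handed in at 21.8 s; no verdict was reported.

**Liner:** after release its mouth was within about 1 mm of where it should sit on the cup's axis. I judged its height from the gripper at release, about 24 mm. The bush joint can't be read, but the readings at each stop while lowering never exceeded about 3 N, well under the 12 N that moves it.

**Strainer:** from the final scene and top pictures its bar is within about 1 mm of the expected place. The rim and bar centres agree, giving a tilt of no more than about 0.03 rad. It seated about 2 mm lower than nominal by the gripper reading (origin about 38 mm above the bench), and about 1 mm lower by the scene camera. Both are within the allowed band.

**Bystanders:** the red bottle, tape and toner bottle showed only small differences between the first and last top pictures. That was a numerical comparison, because the 12 viewable pictures were used up.

**Disagreements:** the tool's tilt crept up to about 0.025 rad over the moves, which I allowed for when centring. I saw small side forces of 2–3 N while lowering each sleeve. For the strainer I eased them by shifting less than 1 mm; for the liner they went when it was released.

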